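Stop the flask's stirrer and start the settling timer

TASK

The sample in the conical flask is to settle: with the fingertips, gently press the oblong stop key on the stirrer that carries the conical flask all the way in, and then press in the large round key of the bench timer. The keys stay in by themselves. Leave every other key alone and all the glassware and loose things where they stand, and finish with the hand clear.

Things in the scene. Friction and masses are not known exactly. Their poses are not given: they have to be found in the camera images.
- stirrer_flask: Fixed white magnetic stirrer carrying the conical flask; one of three alike, in any order along the bench. Box 210 (x) x 140 (y) x 60 mm high, round dark steel plate 124 mm across and 8 mm high centred at x=+34 mm. Origin: centre of the underside; x points away from the front (front = control strip, with a grey knob on the front face), z up.
- stop_flask (a joint): Oblong stop key, 14 (x) x 32 (y) mm, white, on top of the front strip of stirrer_flask, at x=-80, y=+36 mm of it; stands 14 mm above the 60 mm high housing (its top 74 mm above the bench). Latching key, stays where it is pushed: it resists with 3.5 N at first, rising evenly to about 6.3 N when fully in, then meets a hard stop. Value 0 = up, 0.010 = fully in (10 mm).
- start_flask (a joint): Small round start key, 16 mm across, white, at x=-80, y=-36 mm of stirrer_flask, top 74 mm above the bench. Latching key, stays where it is pushed: it resists with 3.5 N at first, rising evenly to about 6.3 N when fully in, then meets a hard stop. Value 0 = up, 0.010 = fully in (10 mm).
- stop_flask_top (a point): Centre of the top face of the oblong stop key of stirrer_flask; moves with the key.
- stirrer_beaker: Fixed white magnetic stirrer carrying the open beaker; one of three alike, in any order along the bench. Box 210 (x) x 140 (y) x 60 mm high, round dark steel plate 124 mm across and 8 mm high centred at x=+34 mm. Origin: centre of the underside; x points away from the front (front = control strip, with a grey knob on the front face), z up.
- stop_beaker (a joint): Oblong stop key, 14 (x) x 32 (y) mm, white, on top of the front strip of stirrer_beaker, at x=-80, y=+36 mm of it; stands 14 mm above the 60 mm high housing (its top 74 mm above the bench). Latching key, stays where it is pushed: it resists with 3.5 N at first, rising evenly to about 6.3 N when fully in, then meets a hard stop. Value 0 = up, 0.010 = fully in (10 mm).
- start_beaker (a joint): Small round start key, 16 mm across, white, at x=-80, y=-36 mm of stirrer_beaker, top 74 mm above the bench. Latching key, stays where it is pushed: it resists with 3.5 N at first, rising evenly to about 6.3 N when fully in, then meets a hard stop. Value 0 = up, 0.010 = fully in (10 mm).
- stop_beaker_top (a point): Centre of the top face of the oblong stop key of stirrer_beaker; moves with the key.
- stirrer_jar: Fixed white magnetic stirrer carrying the squat amber jar; one of three alike, in any order along the bench. Box 210 (x) x 140 (y) x 60 mm high, round dark steel plate 124 mm across and 8 mm high centred at x=+34 mm. Origin: centre of the underside; x points away from the front (front = control strip, with a grey knob on the front face), z up.
- stop_jar (a joint): Oblong stop key, 14 (x) x 32 (y) mm, white, on top of the front strip of stirrer_jar, at x=-80, y=+36 mm of it; stands 14 mm above the 60 mm high housing (its top 74 mm above the bench). Latching key, stays where it is pushed: it resists with 3.5 N at first, rising evenly to about 6.3 N when fully in, then meets a hard stop. Value 0 = up, 0.010 = fully in (10 mm).
- start_jar (a joint): Small round start key, 16 mm across, white, at x=-80, y=-36 mm of stirrer_jar, top 74 mm above the bench. Latching key, stays where it is pushed: it resists with 3.5 N at first, rising evenly to about 6.3 N when fully in, then meets a hard stop. Value 0 = up, 0.010 = fully in (10 mm).
- stop_jar_top (a point): Centre of the top face of the oblong stop key of stirrer_jar; moves with the key.
- timer: Fixed grey bench timer in line with the stirrers, box 110 (x) x 100 (y) x 40 mm high with a dark display at the far side of its top and two round white keys on the near side. Origin: centre of the underside; x away from its front, z up.
- timer_go (a joint): Large round key of the timer, 30 mm across, at x=-26, y=+18 mm of the timer, top 54 mm above the bench (14 mm above the casing). Latching key, stays where it is pushed: it resists with 3.5 N at first, rising evenly to about 6.3 N when fully in, then meets a hard stop. Value 0 = up, 0.010 = fully in (10 mm).
- timer_go_top (a point): Centre of the top face of the timer's large key; moves with it.
- timer_clear (a joint): Small round key of the timer, 12 mm across, at x=-26, y=-32 mm of the timer, top 54 mm above the bench. Latching key, stays where it is pushed: it resists with 3.5 N at first, rising evenly to about 6.3 N when fully in, then meets a hard stop. Value 0 = up, 0.010 = fully in (10 mm).
- flask: Loose glass conical flask, 82 mm wide at the foot, 30 mm at the neck, 122 mm high, on the plate of its stirrer. Origin: centre of the underside; to be left where it is.
- beaker: Loose straight glass beaker, 72 mm wide, 95 mm high, on the plate of its stirrer. Origin: centre of the underside; to be left where it is.
- jar: Loose amber glass jar with a lid, 72 mm wide, 85 mm high, on the plate of its stirrer. Origin: centre of the underside; to be left where it is.
- pills_a: Loose white plastic bottle, 42 mm wide, 75 mm high, behind the timer. Origin: centre of the underside; to be left where it is.
- pills_b: Loose white plastic bottle, 42 mm wide, 75 mm high, behind the timer. Origin: centre of the underside; to be left where it is.
- spatula: Loose steel lab spatula, 180 mm long, 14 mm wide, 5 mm thick, lying in front of the stirrers (nearer the robot). Origin: on its length, 80 mm from the narrow end and 100 mm from the broad one, underside; to be left where it is.
- dish: Loose flat glass dish, 84 mm wide, 16 mm high, in front of the stirrers (nearer the robot). Origin: centre of the underside; to be left where it is.

How it is judged:
By the outcome, as a careful person would: the job done as asked, in the order asked, and still so for the second after the job is handed in, with the robot touching nothing.
It also fails if it takes over 45 s, if anything falls off the work surface, if the arm or the gripper's body presses on something with over 40 N, if the wrist force passes 120 N, or if a joint passes its speed limit or range.

ROBOT

A 6-joint arm with a two-finger parallel gripper is mounted at the origin on the work surface. World frame = base frame: x ahead of the robot, y to its left, z up, the work surface at z = 0. Lengths are in m, angles in rad, forces in N, time in s.
With the tool pointing down it reaches from about 0.225 to 0.875 m from the base axis. Payload 3.4 kg.
Tool frame: the origin (TCP) lies on the mounting face of the last link; the fingertips stand 173 mm ahead of it and the grasp point (between the pads) lies 155 mm ahead of it; z points along the fingers, y is the line along which they close (so a half turn about z gives the same grasp; the last joint's range is limited). The gripper opens to 85 mm and grips with 20 to 120 N. Pads are 22 mm wide; open, the fingers measure 114 mm over their backs; the gripper's body (76 mm by 85 mm) begins 54 mm behind the grasp point. The pads swing forward as they close: fully open they stand 13 mm farther back than shut.
Start: joints at [-1.305, 0.276, 1.505, -0, 1.361, -0.121], TCP at [0.217, -0.533, 0.405] pointing down, gripper open.
Joint ranges: [-2.89, 2.89], [-0.75, 2.08], [0.22, 2.7], [-1.18, 4.32], [0.11, 2.71], [-2.7, 2.7]. Speed limits (rad/s): [2.57, 2.57, 3.14, 3.14, 3.14, 3.14].

INTERFACE

Orientations are given as a unit quaternion [w, x, y, z].
In Python, from rig import manip gives the robot as it stands.
- The arm moves only by the tool carry_out, never from a script. Its arguments are lists of equal length, an entry for each row: "linear": the shift along the world's x, y, z each as a share of 500 mm, from -1 to 1, a list of three; "angular": the turn, a rotation vector about the world's x, y, z each as a share of 0.08 rad, from -1 to 1, a list of three; "hand": the opening, from 0 (shut) to 1 (fully open). In form: {"linear": [[x, y, z], ...], "angular": [[rx, ry, rz], ...], "hand": [hand, ...]}. A call has 1 to 8 rows; each row shifts and turns the commanded pose from where the row before left it; what a row does not reach is not made up. A row lasts 1/12 s, in which the tool goes at most 41.7 mm and 7.16 degrees, less where a joint would pass 70% of its speed; a pose out of reach is approached as far as the arm can. A call with a number of a shift or a turn outside -1 to 1 is refused whole. A call with a gripper value outside its range is refused whole. The fingers move at their own pace and stop on an object; "force" is the grip in N (left out, the last holds). Time passes only in rows, so rows that do not move let the fingers close. It gives the time, the measured TCP pose, the force, the opening and the grip force at its end, in the units of the state.
- manip.get_state(): the state, without advancing time (a new reading comes with each control period).
- manip.get_image(name): name is "scene" or "top"; returns the picture (480x640x3 uint8, red, green, blue); there is no depth.
- manip.camera_params(name): a dict with "fx", "fy", "cx", "cy" (pixels), "view" (4x4, takes a point from world to camera coordinates). Camera axes: x right, y down, z forward; pixel columns grow to the right and rows downward; lengths in m; the calibration is good to about 2 mm. A picture is of the moment at which its call begins. camera_params takes no time and is no camera call.
- manip.sign_off(): hands the job in; it is judged then, once.
The state is a dict: "clock": time; "qpos": joint angles; "qd": joint speeds; "effort": joint torques, N m; "position": TCP position; "ee_rot": TCP orientation; "contact_force": force on the tool from outside, world axes, zero at the start; "moment": the same for the moment, N m; "width": finger opening in m; "gripper_force": force on a finger pad.
Only numpy, scipy, OpenCV 4.12 (cv2) and the standard library are available. Lean on these libraries where they do the work, as an engineer would, in place of code of your own. Each camera call takes 0.05 s, during which the arm holds its last target. There are 200 camera calls.

## Working session

There is one attempt and no reset: what is moved stays moved. The work goes in short steps, Python scripts to look and compute and a tool call to move; the robot and the scene stay as the last step left them, time stands still between calls to the robot, and variables do not carry over. Pictures are saved under pics/ and viewed, at most 10 in all, crops included, and the job is handed in when it is done.

Besides the shell and the picture viewer there is one more tool, called after "Emit:" by a JSON object that holds its "api" and its "payload", one argument or row to a line. carry_out: Moves the arm, as the interface text tells. Its arguments: {"type":"object","properties":{"linear":{"type":"array"},"angular":{"type":"array"},"hand":{"type":"array"},"force":{"type":"number"}},"required":["linear","angular","hand"]}

```bash
mkdir -p pics; python3 - <<'E'
from rig import manip
import cv2,numpy as np
for n in("scene","top"):
    cv2.imwrite(f"pics/{n}0.png",manip.get_image(n)[:,:,::-1]); p=manip.camera_params(n)
    print(n,p["fx"],p["fy"],p["cx"],p["cy"],np.round(p["view"],4).tolist())
s=manip.get_state();print(s)
E
```

```text
scene 551.8311466468241 551.8311466468241 321.6460358861937 244.62822460460836 [[-0.1924, 0.9813, -0.0012, 0.1147], [0.7172, 0.1398, -0.6827, -0.3433], [-0.6698, -0.1322, -0.7307, 1.6906], [0.0, 0.0, 0.0, 1.0]]
top 499.9979561690354 499.9979561690354 312.43219734786743 241.89067125428585 [[0.0229, -0.9997, 0.0118, -0.0113], [-0.9921, -0.0241, -0.1232, 0.5594], [0.1234, -0.0089, -0.9923, 1.0577], [0.0, 0.0, 0.0, 1.0]]
{'clock': 0.1, 'qpos': array([-1.30496640e+00,  2.76562659e-01,  1.50599813e+00,  1.32964571e-05,
        1.36069921e+00, -1.20999242e-01]), 'qd': array([ 0.0005604 , -0.0024162 , -0.00173477, -0.00139721,  0.0002803 ,
        0.00039318]), 'effort': array([ 5.18800844e-04, -4.17704594e+01, -2.46405351e+01, -4.10802559e-04,
        5.84509617e-03, -2.63453319e-05]), 'position': array([ 0.21687221, -0.53234354,  0.40391169]), 'ee_rot': array([-8.31960052e-04,  9.81353564e-01,  1.92209490e-01, -5.38342404e-05]), 'contact_force': array([-0.59510623,  0.33599634,  0.42728765]), 'moment': array([-0.0228659 ,  0.02390923,  0.00255761]), 'gripper_force': 0.0, 'width': 0.08506875610361943}
```

View pics/scene0.png

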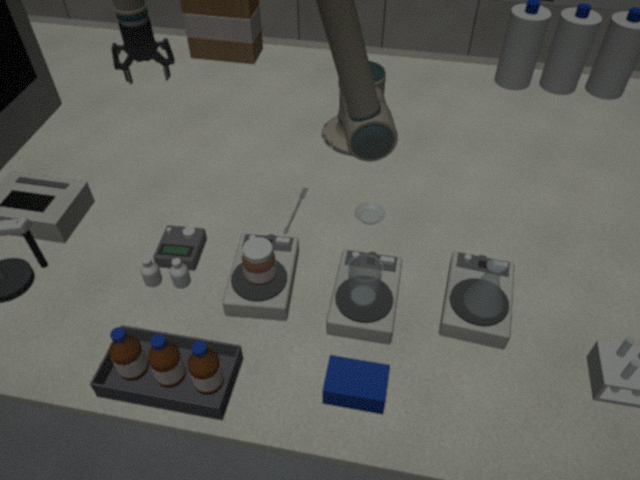

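View pics/top0.png

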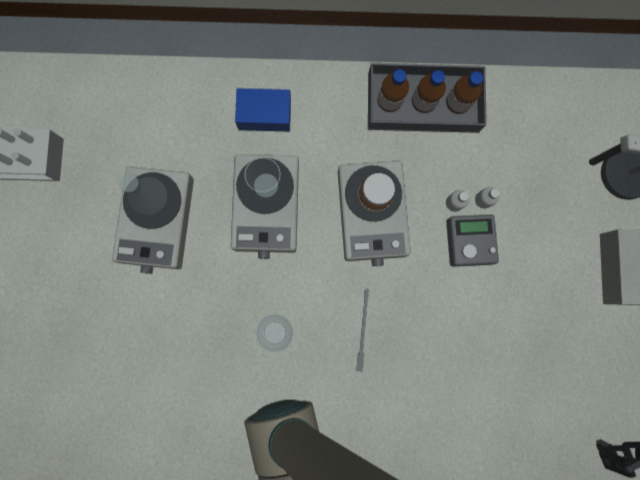

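The top view shows the stirrers at about (150,215), (265,205) and (375,210), and the timer at (472,240). The jar is on the right one. I'll zoom in to tell flask from beaker and to find the keys.

```bash
python3 - <<'E'
import cv2,numpy as np
s=cv2.imread("pics/scene0.png");t=cv2.imread("pics/top0.png")
r=lambda a,w,h:cv2.convertScaleAbs(cv2.resize(a,(w,h),interpolation=cv2.INTER_CUBIC),alpha=1.3)
a=np.hstack([r(t[155:280,100:200],400,500-0),r(t[155:280,220:320],400,500)])
b=np.hstack([r(s[240:350,435:525],400,488),r(s[215:275,145:215],400,343).copy() if 0 else cv2.copyMakeBorder(r(s[215:275,145:215],400,343),0,145,0,0,0)])
cv2.imwrite("pics/c1.png",a);cv2.imwrite("pics/c2.png",b)
E
```

```text
(no output)
```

View pics/c1.png

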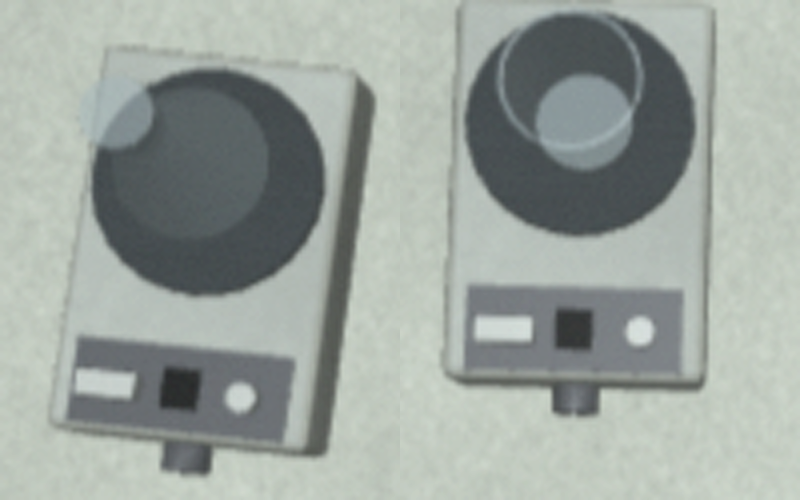

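View pics/c2.png

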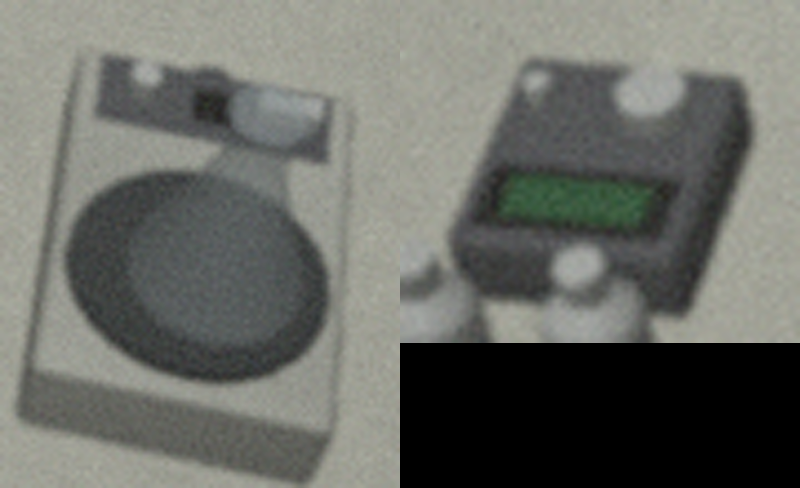

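Flask: left stirrer in the top view, with its neck leaning outward at (128,183). Its stop key is at about (126,250) in top and (500,264) in scene, partly behind the glass neck there. The timer go key is at about (470,251) in top and (188,231) in scene.

```bash
cat > vis.py <<'E'
import cv2,numpy as np
from rig import manip
def blob(img,u,v,r,off):
    """centroid of the bright blob nearest (u,v), threshold = local max - off"""
    g=cv2.cvtColor(img,cv2.COLOR_BGR2GRAY)
    w=cv2.resize(g[v-r:v+r+1,u-r:u+r+1],None,fx=8,fy=8,interpolation=cv2.INTER_CUBIC)
    m=(w>np.percentile(w,99)-off).astype(np.uint8)
    n,l,st,c=cv2.connectedComponentsWithStats(m)
    k=min(range(1,n),key=lambda i:np.hypot(*(c[i]-4-8*r))-.02*st[i,4])
    return (c[k]+.5)/8-.5+[u-r,v-r],st[k,2:]/8
def ray(n,p):
    c=manip.camera_params(n);V=np.array(c["view"]);R=V[:3,:3]
    d=R.T@[(p[0]-c["cx"])/c["fx"],(p[1]-c["cy"])/c["fy"],1]
    return -R.T@V[:3,3],d/np.linalg.norm(d)
def plane(n,p,z):
    o,d=ray(n,p);return o+d*(z-o[2])/d[2]
def tri(p,q):
    (a,d),(b,e)=ray("top",p),ray("scene",q)
    s=np.linalg.lstsq(np.c_[d,-e],b-a,rcond=None)[0]
    x,y=a+s[0]*d,b+s[1]*e
    return (x+y)/2,np.linalg.norm(x-y)
E
python3 - <<'E'
from vis import *
t=cv2.imread("pics/top0.png");s=cv2.imread("pics/scene0.png")
for n,a,b,z in(("stop",(126,250,12),(500,264,8),.074),("start",(160,254,8),(468,256,6),.074),("go",(470,251,11),(188,231,9),.054),("clear",(492,250,6),(169,230,5),.054)):
    p,w=blob(t,*a,35);q,x=blob(s,*b,30);X,g=tri(p,q)
    print(n,p.round(1),w,q.round(1),x,"tri",X.round(4),round(g,4),"plane",plane("top",p,z).round(4),plane("scene",q,z).round(4))
E
```

```text
stop [125.6 250.3] [ 15.      7.125 686.   ] [500.2 260.9] [  17.      12.625 1397.375] tri [0.527  0.3915 0.0778] 0.0005 plane [0.5274 0.3926 0.074 ] [0.5233 0.3927 0.074 ]
start [159.5 253.9] [  7.25    7.125 311.   ] [468.4 253.1] [ 13.     9.25 632.75] tri [0.5208 0.3201 0.0818] 0.002 plane [0.5216 0.3213 0.074 ] [0.513  0.3225 0.074 ]
go [469.5 250.6] [  13.25    13.625 1099.   ] [188.4 227. ] [  19.      13.5   1388.625] tri [ 0.5457 -0.334   0.0635] 0.0024 plane [ 0.5465 -0.3359  0.054 ] [ 0.5368 -0.3404  0.054 ]
clear [492.6 249.5] [  4.75    5.125 150.625] [166.4 227.8] [  7.      6.75  219.625] tri [ 0.5506 -0.3883  0.0546] 0.0053 plane [ 0.5501 -0.3857  0.054 ] [ 0.5497 -0.3916  0.054 ]
```

Emit:
{"api": "carry_out", "payload": {
  "linear": [
    [0.026, 0.076, 0],
    [0.026, 0.076, 0],
    [0.026, 0.076, 0],
    [0.026, 0.076, 0],
    [0.026, 0.076, 0],
    [0.026, 0.076, 0],
    [0.026, 0.076, 0],
    [0.026, 0.076, 0]
  ],
  "angular": [
    [0, 0, -0.73],
    [0, 0, -0.73],
    [0, 0, -0.73],
    [0, 0, -0.73],
    [0, 0, -0.73],
    [0, 0, -0.73],
    [0, 0, -0.73],
    [0, 0, -0.73]
  ],
  "hand": [0, 0, 0, 0, 0, 0, 0, 0]
}}

```text
clock: 0.77
position: [0.3208, -0.2265, 0.4045]
ee_rot: [-0.0, 0.999, -0.042, -0.0]
contact_force: [1.4, -0.1, -0.5]
width: -0.0002
gripper_force: 0.0
```

```bash
python3 - <<'E'
from vis import *
t=cv2.imread("pics/top0.png");s=cv2.imread("pics/scene0.png")
for n,a,b in(("stop",(126,250,12),(501,264,6)),("start",(160,254,8),(468,256,4)),("go",(470,251,11),(188,231,7))):
  for off in(12,20):
    p,w=blob(t,*a,35);q,x=blob(s,*b,off);X,g=tri(p,q)
    print(n,q.round(1),x,"tri",X.round(4),round(g,4))
E
```

```text
stop [501.5 263.1] [ 12.25    5.    219.875] tri [0.5275 0.3948 0.0714] 0.0024
stop [501.1 261.5] [ 13.      8.75  701.125] tri [0.5271 0.393  0.0762] 0.0022
start [468.2 254.3] [  8.125   6.625 228.375] tri [0.5212 0.3208 0.0784] 0.0014
start [468.1 254.4] [  9.      6.875 307.375] tri [0.5212 0.3208 0.0779] 0.0012
go [188.7 228.2] [ 15.     10.5   729.375] tri [ 0.546  -0.3347  0.0597] 0.0011
go [188.5 228.3] [ 15.     11.    878.875] tri [ 0.5461 -0.3349  0.0594] 0.0014
```

The measured heights agree with the stated 74 and 54 mm to within about 5 mm. Moving on.

Emit:
{"api": "carry_out", "payload": {
  "linear": [
    [0.026, 0.076, 0],
    [0.026, 0.076, 0],
    [0.026, 0.076, 0],
    [0.026, 0.076, 0],
    [0.026, 0.076, 0],
    [0.026, 0.076, 0],
    [0.026, 0.076, 0],
    [0.026, 0.076, 0]
  ],
  "angular": [
    [0, 0, 0],
    [0, 0, 0],
    [0, 0, 0],
    [0, 0, 0],
    [0, 0, 0],
    [0, 0, 0],
    [0, 0, 0],
    [0, 0, 0]
  ],
  "hand": [0, 0, 0, 0, 0, 0, 0, 0]
}}

```text
clock: 1.43
position: [0.4247, 0.0776, 0.4046]
ee_rot: [0.0, 0.999, -0.04, -0.0]
contact_force: [0.6, 0.0, 0.1]
width: 0.0002
gripper_force: 0.0
```

Emit:
{"api": "carry_out", "payload": {
  "linear": [
    [0.026, 0.076, 0],
    [0.026, 0.076, 0],
    [0.026, 0.076, 0],
    [0.026, 0.076, 0],
    [0.026, 0.076, 0],
    [0.026, 0.076, 0],
    [0.026, 0.076, 0],
    [0, 0, 0]
  ],
  "angular": [
    [0, 0, 0],
    [0, 0, 0],
    [0, 0, 0],
    [0, 0, 0],
    [0, 0, 0],
    [0, 0, 0],
    [0, 0, 0],
    [0, 0, 0]
  ],
  "hand": [0, 0, 0, 0, 0, 0, 0, 0]
}}

```text
clock: 2.1
position: [0.5176, 0.3475, 0.403]
ee_rot: [-0.002, 0.999, -0.038, 0.0]
contact_force: [1.0, 0.4, 0.3]
width: 0.0003
gripper_force: 0.0
```

Emit:
{"api": "carry_out", "payload": {
  "linear": [
    [0.01, 0.045, 0],
    [0.009, 0.045, 0],
    [0, 0, 0],
    [0, 0, -0.06],
    [0, 0, -0.06],
    [0, 0, -0.06],
    [0, 0, -0.06],
    [0, 0, 0]
  ],
  "angular": [
    [0, 0, 0],
    [0, 0, 0],
    [0, 0, 0],
    [0, 0, 0],
    [0, 0, 0],
    [0, 0, 0],
    [0, 0, 0],
    [0, 0, 0]
  ],
  "hand": [0, 0, 0, 0, 0, 0, 0, 0]
}}

```text
clock: 2.77
position: [0.5231, 0.3845, 0.278]
ee_rot: [0.004, 0.999, -0.04, -0.006]
contact_force: [-0.5, -1.2, -0.9]
width: -0.0001
gripper_force: 0.0
```

```bash
python3 - <<'E'
from vis import *
s=manip.get_state();print(s["position"],s["contact_force"],s["ee_rot"])
r=lambda a,w,h:cv2.convertScaleAbs(cv2.resize(a,(w,h),interpolation=cv2.INTER_CUBIC),alpha=1.3)
a=manip.get_image("scene")[:,:,::-1];b=manip.get_image("top")[:,:,::-1]
cv2.imwrite("pics/d1.png",np.hstack([r(a[200:350,420:540],400,500),r(b[155:280,80:180],400,500)]))
E
```

```text
[0.52305196 0.38445891 0.27799968] [-0.52345705 -1.23058923 -0.94632443] [ 0.00392055  0.99916363 -0.04028651 -0.00580314]
```

View pics/d1.png

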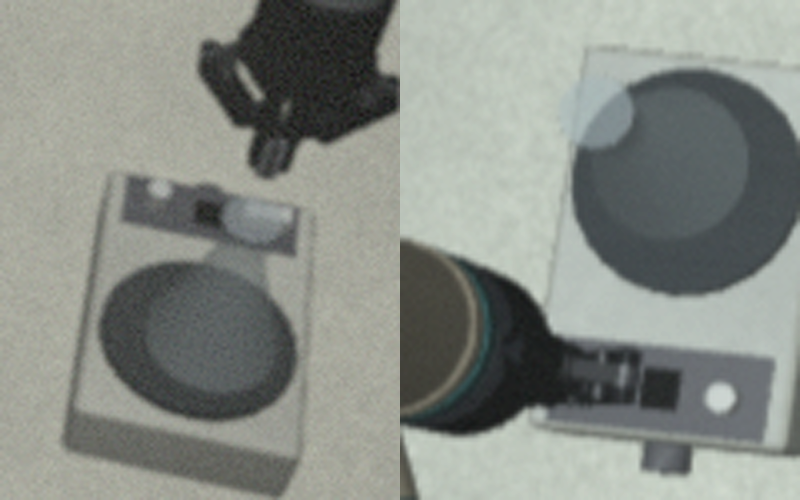

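The fingertips hang just above the stop key (left at about (270,170) in the crop, key at (265,215)), a few mm short in y. I'll check the settled pose.

Emit:
{"api": "carry_out", "payload": {
  "linear": [
    [0, 0, 0],
    [0, 0, 0]
  ],
  "angular": [
    [0, 0, 0],
    [0, 0, 0]
  ],
  "hand": [0, 0]
}}

```text
clock: 3.03
position: [0.5262, 0.3867, 0.2873]
ee_rot: [-0.001, 0.999, -0.04, 0.002]
contact_force: [0.8, -0.9, 0.0]
width: -0.0002
gripper_force: 0.0
```

```bash
cat > st.py <<'E'
from rig import manip
from scipy.spatial.transform import Rotation as R
s=manip.get_state();r=R.from_quat(s["ee_rot"],scalar_first=True)
print(s["clock"],"tcp",s["position"].round(4),"tip",(s["position"]+r.apply([0,0,.173])).round(4),"y",r.apply([0,1,0]).round(3),"z",r.apply([0,0,1]).round(4),"F",s["contact_force"].round(2),s["qpos"].round(2))
E
python3 st.py
```

```text
3.0333 tcp [0.5262 0.3867 0.2873] tip [0.5269 0.3871 0.1143] y [-0.08  -0.997 -0.002] z [ 0.0039  0.0021 -1.    ] F [ 0.77 -0.92  0.  ] [ 0.53  0.47  1.5  -0.    1.16  2.18]
```

Emit:
{"api": "carry_out", "payload": {
  "linear": [
    [0, 0.011, 0],
    [0, 0, -0.02],
    [0, 0, -0.02],
    [0, 0, -0.02],
    [0, 0, 0],
    [0, 0, 0]
  ],
  "angular": [
    [0, 0, 0],
    [0, 0, 0],
    [0, 0, 0],
    [0, 0, 0],
    [0, 0, 0],
    [0, 0, 0]
  ],
  "hand": [0, 0, 0, 0, 0, 0]
}}

```text
clock: 3.53
position: [0.525, 0.3917, 0.2531]
ee_rot: [0.001, 0.999, -0.04, -0.001]
contact_force: [0.6, -0.2, 0.2]
width: -0.0001
gripper_force: 0.0
```

```bash
python3 st.py
```

```text
3.5333 tcp [0.525  0.3917 0.2531] tip [0.5245 0.3914 0.0801] y [-0.08  -0.997  0.002] z [-0.0027 -0.0017 -1.    ] F [ 0.64 -0.18  0.22] [ 0.53  0.5   1.54 -0.    1.1   2.19]
```

Emit:
{"api": "carry_out", "payload": {
  "linear": [
    [0.004, 0.002, 0],
    [0, 0, -0.004],
    [0, 0, -0.004],
    [0, 0, -0.004],
    [0, 0, -0.004],
    [0, 0, 0],
    [0, 0, 0]
  ],
  "angular": [
    [0, 0, 0],
    [0, 0, 0],
    [0, 0, 0],
    [0, 0, 0],
    [0, 0, 0],
    [0, 0, 0],
    [0, 0, 0]
  ],
  "hand": [0, 0, 0, 0, 0, 0, 0]
}}

```text
clock: 4.12
position: [0.5274, 0.3929, 0.2467]
ee_rot: [0.0, 0.999, -0.04, -0.0]
contact_force: [-0.5, 0.9, 0.9]
width: 0.0002
gripper_force: 0.0
```

```bash
python3 st.py
```

```text
4.1167 tcp [0.5274 0.3929 0.2467] tip [0.5273 0.3929 0.0737] y [-0.08  -0.997  0.   ] z [-1.e-04 -1.e-04 -1.e+00] F [-0.54  0.89  0.85] [ 0.53  0.51  1.54 -0.    1.09  2.19]
```

Right over the key and just at contact. Now pressing at 1.5 mm per row.

Emit:
{"api": "carry_out", "payload": {
  "linear": [
    [0, 0, -0.003],
    [0, 0, -0.003],
    [0, 0, -0.003],
    [0, 0, -0.003],
    [0, 0, 0],
    [0, 0, 0]
  ],
  "angular": [
    [0, 0, 0],
    [0, 0, 0],
    [0, 0, 0],
    [0, 0, 0],
    [0, 0, 0],
    [0, 0, 0]
  ],
  "hand": [0, 0, 0, 0, 0, 0]
}}

```text
clock: 4.62
position: [0.5274, 0.393, 0.2409]
ee_rot: [-0.0, 0.999, -0.04, 0.0]
contact_force: [-1.0, -0.6, 2.8]
width: -0.0003
gripper_force: 2.1
```

Emit:
{"api": "carry_out", "payload": {
  "linear": [
    [0, 0, -0.002],
    [0, 0, -0.002],
    [0, 0, 0],
    [0, 0, 0]
  ],
  "angular": [
    [0, 0, 0],
    [0, 0, 0],
    [0, 0, 0],
    [0, 0, 0]
  ],
  "hand": [0, 0, 0, 0]
}}

```text
clock: 4.95
position: [0.5274, 0.393, 0.2389]
ee_rot: [0.0, 0.999, -0.04, 0.0]
contact_force: [-0.4, -0.6, 5.0]
width: 0.0
gripper_force: 2.5
```

Emit:
{"api": "carry_out", "payload": {
  "linear": [
    [0, 0, -0.002],
    [0, 0, -0.002],
    [0, 0, 0],
    [0, 0, 0]
  ],
  "angular": [
    [0, 0, 0],
    [0, 0, 0],
    [0, 0, 0],
    [0, 0, 0]
  ],
  "hand": [0, 0, 0, 0]
}}

```text
clock: 5.28
position: [0.5273, 0.3929, 0.2374]
ee_rot: [-0.0, 0.999, -0.04, 0.0]
contact_force: [-2.3, -0.9, 7.7]
width: -0.0001
gripper_force: 3.7
```

Emit:
{"api": "carry_out", "payload": {
  "linear": [
    [0, 0, -0.001],
    [0, 0, 0],
    [0, 0, 0]
  ],
  "angular": [
    [0, 0, 0],
    [0, 0, 0],
    [0, 0, 0]
  ],
  "hand": [0, 0, 0]
}}

```text
clock: 5.53
position: [0.5273, 0.393, 0.2374]
ee_rot: [-0.0, 0.999, -0.04, 0.0]
contact_force: [-4.0, -1.2, 8.8]
width: 0.0002
gripper_force: 4.8
```

Emit:
{"api": "carry_out", "payload": {
  "linear": [
    [0, 0, -0.001],
    [0, 0, 0],
    [0, 0, 0]
  ],
  "angular": [
    [0, 0, 0],
    [0, 0, 0],
    [0, 0, 0]
  ],
  "hand": [0, 0, 0]
}}

```text
clock: 5.78
position: [0.5273, 0.3929, 0.2374]
ee_rot: [-0.0, 0.999, -0.04, 0.0]
contact_force: [-3.4, -1.7, 11.0]
width: 0.0001
gripper_force: 5.9
```

Hard stop reached: the position is stalled and the force is rising. Lifting.

Emit:
{"api": "carry_out", "payload": {
  "linear": [
    [0, 0, 0.01],
    [0, 0, 0.03],
    [0, 0, 0.06],
    [0, 0, 0.06],
    [0, 0, 0.06],
    [0, 0, 0.06],
    [0, 0, 0.05],
    [0, 0, 0]
  ],
  "angular": [
    [0, 0, 0],
    [0, 0, 0],
    [0, 0, 0],
    [0, 0, 0],
    [0, 0, 0],
    [0, 0, 0],
    [0, 0, 0],
    [0, 0, 0]
  ],
  "hand": [0, 0, 0, 0, 0, 0, 0, 0]
}}

```text
clock: 6.45
position: [0.5285, 0.3937, 0.4066]
ee_rot: [-0.003, 0.999, -0.04, 0.005]
contact_force: [-0.2, 0.3, 0.9]
width: 0.0003
gripper_force: 0.0
```

Emit:
{"api": "carry_out", "payload": {
  "linear": [
    [0, -0.075, 0],
    [0, -0.075, 0],
    [0, -0.075, 0],
    [0, -0.075, 0],
    [0, -0.075, 0],
    [0, -0.075, 0],
    [0, -0.075, 0],
    [0, -0.075, 0]
  ],
  "angular": [
    [0, 0, 0],
    [0, 0, 0],
    [0, 0, 0],
    [0, 0, 0],
    [0, 0, 0],
    [0, 0, 0],
    [0, 0, 0],
    [0, 0, 0]
  ],
  "hand": [0, 0, 0, 0, 0, 0, 0, 0]
}}

```text
clock: 7.12
position: [0.5271, 0.0913, 0.3996]
ee_rot: [0.0, 0.999, -0.04, -0.0]
contact_force: [0.6, -0.0, -0.1]
width: 0.0002
gripper_force: 0.0
```

Emit:
{"api": "carry_out", "payload": {
  "linear": [
    [0.005, -0.075, 0],
    [0.005, -0.075, 0],
    [0.005, -0.075, 0],
    [0.005, -0.075, 0],
    [0.005, -0.075, 0],
    [0.005, -0.075, 0],
    [0.005, -0.075, 0],
    [0, -0.075, 0]
  ],
  "angular": [
    [0, 0, 0],
    [0, 0, 0],
    [0, 0, 0],
    [0, 0, 0],
    [0, 0, 0],
    [0, 0, 0],
    [0, 0, 0],
    [0, 0, 0]
  ],
  "hand": [0, 0, 0, 0, 0, 0, 0, 0]
}}

```text
clock: 7.78
position: [0.545, -0.209, 0.3995]
ee_rot: [-0.0, 0.999, -0.04, -0.0]
contact_force: [0.5, 0.8, 0.0]
width: 0.0
gripper_force: 0.0
```

Emit:
{"api": "carry_out", "payload": {
  "linear": [
    [0, -0.075, 0],
    [0, -0.075, 0],
    [0, 0, 0],
    [0, 0, 0],
    [0, 0, 0]
  ],
  "angular": [
    [0, 0, 0],
    [0, 0, 0],
    [0, 0, 0],
    [0, 0, 0],
    [0, 0, 0]
  ],
  "hand": [0, 0, 0, 0, 0]
}}

```text
clock: 8.2
position: [0.5448, -0.2818, 0.3995]
ee_rot: [-0.001, 0.999, -0.041, -0.001]
contact_force: [0.3, 0.2, 0.1]
width: -0.0
gripper_force: 0.0
```

```bash
python3 st.py; python3 - <<'E'
from vis import *
b=manip.get_image("top")[:,:,::-1];a=manip.get_image("scene")[:,:,::-1]
r=lambda a,w,h:cv2.convertScaleAbs(cv2.resize(a,(w,h),interpolation=cv2.INTER_CUBIC),alpha=1.3)
cv2.imwrite("pics/e1.png",np.hstack([r(a[240:350,435:525],400,500),r(b[155:280,100:200],400,500)]))
E
```

```text
8.2 tcp [ 0.5448 -0.2818  0.3995] tip [ 0.5445 -0.2815  0.2265] y [-0.081 -0.997 -0.002] z [-0.0016  0.002  -1.    ] F [0.29 0.22 0.06] [-0.59  0.34  1.43  0.    1.38  1.06]
```

View pics/e1.png

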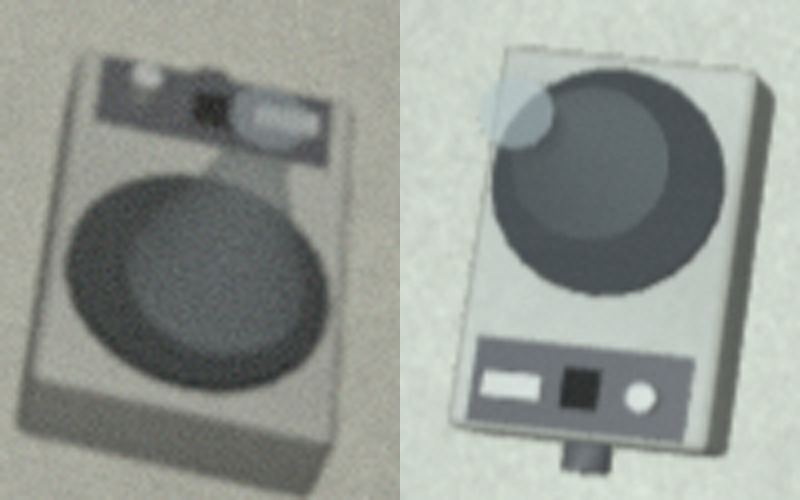

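The stop key is now low (scene crop (285,120), it was at (290,105)), and the flask has not moved. Now to the timer key.

Emit:
{"api": "carry_out", "payload": {
  "linear": [
    [0.003, -0.054, 0],
    [0, -0.054, 0],
    [0, 0, 0],
    [0, 0, -0.06],
    [0, 0, -0.06],
    [0, 0, -0.06],
    [0, 0, -0.06],
    [0, 0, -0.03]
  ],
  "angular": [
    [0, 0, 0],
    [0, 0, 0],
    [0, 0, 0],
    [0, 0, 0],
    [0, 0, 0],
    [0, 0, 0],
    [0, 0, 0],
    [0, 0, 0]
  ],
  "hand": [0, 0, 0, 0, 0, 0, 0, 0]
}}

```text
clock: 8.97
position: [0.5456, -0.3332, 0.2622]
ee_rot: [-0.002, 0.999, -0.039, -0.002]
contact_force: [-0.2, 0.1, -0.5]
width: -0.0003
gripper_force: 0.0
```

Emit:
{"api": "carry_out", "payload": {
  "linear": [
    [0, 0, 0],
    [0, 0, 0],
    [0, 0, 0]
  ],
  "angular": [
    [0, 0, 0],
    [0, 0, 0],
    [0, 0, 0]
  ],
  "hand": [0, 0, 0]
}}

```text
clock: 9.22
position: [0.5472, -0.3355, 0.2673]
ee_rot: [0.001, 0.999, -0.04, 0.001]
contact_force: [-0.5, 0.0, -0.3]
width: -0.0005
gripper_force: 0.0
```

```bash
python3 st.py
```

```text
9.2167 tcp [ 0.5472 -0.3355  0.2673] tip [ 0.5476 -0.3357  0.0943] y [-0.079 -0.997  0.001] z [ 0.0022 -0.0016 -1.    ] F [-0.52  0.03 -0.27] [-0.66  0.47  1.55  0.    1.11  0.99]
```

Tip is at z = 0.094 and the key top at about 0.054, so it goes down about 38 mm to near contact.

Emit:
{"api": "carry_out", "payload": {
  "linear": [
    [0, 0, -0.02],
    [0, 0, -0.02],
    [0, 0, -0.018],
    [0, 0, -0.01],
    [0, 0, -0.004],
    [0, 0, 0],
    [0, 0, 0]
  ],
  "angular": [
    [0, 0, 0],
    [0, 0, 0],
    [0, 0, 0],
    [0, 0, 0],
    [0, 0, 0],
    [0, 0, 0],
    [0, 0, 0]
  ],
  "hand": [0, 0, 0, 0, 0, 0, 0]
}}

```text
clock: 9.8
position: [0.5464, -0.3362, 0.2296]
ee_rot: [0.0, 0.999, -0.04, -0.0]
contact_force: [0.4, -0.8, -0.4]
width: 0.0002
gripper_force: 0.0
```

Emit:
{"api": "carry_out", "payload": {
  "linear": [
    [0, 0, -0.003],
    [0, 0, -0.003],
    [0, 0, -0.003],
    [0, 0, -0.003],
    [0, 0, 0],
    [0, 0, 0]
  ],
  "angular": [
    [0, 0, 0],
    [0, 0, 0],
    [0, 0, 0],
    [0, 0, 0],
    [0, 0, 0],
    [0, 0, 0]
  ],
  "hand": [0, 0, 0, 0, 0, 0]
}}

```text
clock: 10.3
position: [0.5466, -0.3362, 0.2242]
ee_rot: [0.0, 0.999, -0.04, 0.001]
contact_force: [0.3, -0.8, 4.1]
width: -0.0003
gripper_force: 2.0
```

Emit:
{"api": "carry_out", "payload": {
  "linear": [
    [0, 0, -0.002],
    [0, 0, -0.002],
    [0, 0, -0.002],
    [0, 0, 0],
    [0, 0, 0]
  ],
  "angular": [
    [0, 0, 0],
    [0, 0, 0],
    [0, 0, 0],
    [0, 0, 0],
    [0, 0, 0]
  ],
  "hand": [0, 0, 0, 0, 0]
}}

```text
clock: 10.72
position: [0.5466, -0.3362, 0.2209]
ee_rot: [0.0, 0.999, -0.04, 0.0]
contact_force: [1.0, -0.2, 4.1]
width: -0.0002
gripper_force: 2.2
```

Full depth is expected at TCP z of about 0.217.

Emit:
{"api": "carry_out", "payload": {
  "linear": [
    [0, 0, -0.002],
    [0, 0, -0.002],
    [0, 0, -0.002],
    [0, 0, 0],
    [0, 0, 0]
  ],
  "angular": [
    [0, 0, 0],
    [0, 0, 0],
    [0, 0, 0],
    [0, 0, 0],
    [0, 0, 0]
  ],
  "hand": [0, 0, 0, 0, 0]
}}

```text
clock: 11.13
position: [0.5466, -0.3362, 0.2179]
ee_rot: [0.0, 0.999, -0.04, 0.0]
contact_force: [1.1, -1.0, 4.8]
width: 0.0001
gripper_force: 2.4
```

Emit:
{"api": "carry_out", "payload": {
  "linear": [
    [0, 0, -0.002],
    [0, 0, -0.001],
    [0, 0, 0],
    [0, 0, 0]
  ],
  "angular": [
    [0, 0, 0],
    [0, 0, 0],
    [0, 0, 0],
    [0, 0, 0]
  ],
  "hand": [0, 0, 0, 0]
}}

```text
clock: 11.47
position: [0.5466, -0.3362, 0.2174]
ee_rot: [0.001, 0.999, -0.04, 0.001]
contact_force: [-0.3, 0.5, 10.3]
width: 0.0
gripper_force: 4.8
```

Hard stop at 10 N. Lifting clear and checking.

Emit:
{"api": "carry_out", "payload": {
  "linear": [
    [0, 0, 0.01],
    [0, 0, 0.03],
    [0, 0, 0.06],
    [0, 0, 0.06],
    [0, 0, 0.06],
    [0, 0, 0.06],
    [0, 0, 0.06],
    [0, 0, 0]
  ],
  "angular": [
    [0, 0, 0],
    [0, 0, 0],
    [0, 0, 0],
    [0, 0, 0],
    [0, 0, 0],
    [0, 0, 0],
    [0, 0, 0],
    [0, 0, 0]
  ],
  "hand": [0, 0, 0, 0, 0, 0, 0, 0]
}}

```text
clock: 12.13
position: [0.5473, -0.3365, 0.3923]
ee_rot: [0.003, 0.999, -0.04, 0.004]
contact_force: [0.3, -1.4, 0.7]
width: -0.0002
gripper_force: 0.0
```

Emit:
{"api": "carry_out", "payload": {
  "linear": [
    [-0.06, 0, 0],
    [-0.07, 0, 0],
    [-0.07, 0, 0],
    [-0.07, 0, 0],
    [-0.07, 0, 0],
    [0, 0, 0],
    [0, 0, 0],
    [0, 0, 0]
  ],
  "angular": [
    [0, 0, 0],
    [0, 0, 0],
    [0, 0, 0],
    [0, 0, 0],
    [0, 0, 0],
    [0, 0, 0],
    [0, 0, 0],
    [0, 0, 0]
  ],
  "hand": [0, 0, 0, 0, 0, 0, 0, 0]
}}

```text
clock: 12.8
position: [0.3765, -0.3361, 0.3858]
ee_rot: [-0.0, 0.999, -0.041, 0.0]
contact_force: [0.4, -0.2, 0.1]
width: -0.0001
gripper_force: 0.0
```

```bash
python3 st.py; python3 - <<'E'
from vis import *
b=manip.get_image("top")[:,:,::-1];a=manip.get_image("scene")[:,:,::-1]
r=lambda a,w,h:cv2.convertScaleAbs(cv2.resize(a,(w,h),interpolation=cv2.INTER_CUBIC),alpha=1.3)
cv2.imwrite("pics/f1.png",np.vstack([r(a[180:360,130:530],800,360),np.hstack([r(b[150:280,100:500],640,240),r(a[215:275,145:215],160,240)])]))
E
```

```text
12.8 tcp [ 0.3765 -0.3361  0.3858] tip [ 0.3765 -0.336   0.2128] y [-0.081 -0.997 -0.001] z [ 2.e-04  7.e-04 -1.e+00] F [ 0.44 -0.2   0.05] [-0.87  0.18  1.68  0.    1.28  0.78]
```

View pics/f1.png

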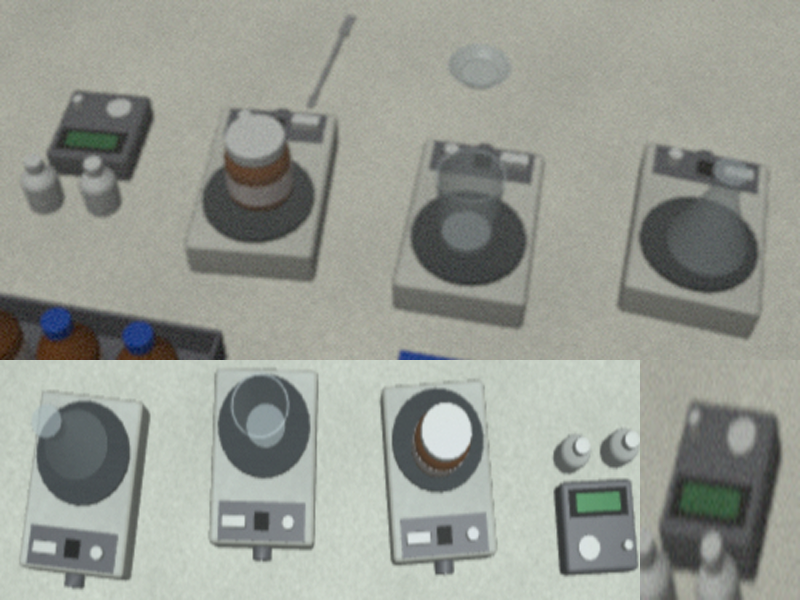

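The timer go key (119,107) is down, and so is the flask's stop key (735,170). All other keys and the loose things look unmoved, and the hand is clear.

```bash
python3 -c "
from rig import manip
print(manip.sign_off())"
```

```text
the job is handed in; nothing more can be done
None
```

I pressed the flask stirrer's stop key fully in, then the timer's large key, each until it met its hard stop (about 10–11 N); nothing else looked moved in the last pictures, the hand is clear, and the job was handed in at about 13 s.

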